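# Switch off the hob and offer the serving pan to the plate

### The arm

A 7-joint arm with a two-finger parallel gripper is mounted at the origin on the work surface. World frame = base frame: x ahead of the robot, y to its left, z up, the work surface at z = 0. Lengths are in m, angles in rad, forces in N, time in s.
With the tool pointing down it reaches from about 0.4 to 0.85 m from the base axis. Payload 4.5 kg.
Tool frame: the origin (TCP) lies between the finger pads; the fingertips stand 11 mm ahead of it and the grasp point (between the pads) lies 8 mm behind it (r.nose_length is the distance from the TCP to the fingertips, in m); z points along the fingers, y is the line along which they close (so a half turn about z gives the same grasp; the last joint's range is limited). The gripper opens to 88 mm and grips with 3 to 60 N. Pads are 18 mm wide; open, the fingers measure 123 mm over their backs; the gripper's body (75 mm by 187 mm) begins 45 mm behind the grasp point.
Start: joints at [-1.109, 0.689, -0.195, 1.565, 0.157, 0.902, -0.215], TCP at [0.259, 0.569, 0.25] pointing down, gripper open.
Joint ranges: [-3.01, 3.01], [-0.46, 2.08], [-1.47, 1.51], [0.13, 2.56], [-1, 4.14], [0.04, 2.09], [-2.66, 2.66]. Speed limits (rad/s): [2.57, 2.57, 3.14, 3.14, 3.14, 3.14, 3.14].

### API

Orientations are given as a unit quaternion [x, y, z, w].
In Python, from plant import get_state, snapshot, camera_model, r gives the robot as it stands.
- The arm moves only by the shell command python3 -m inch 'ROWS' [FORCE]. ROWS is text: rows parted by semicolons, each of 7 numbers parted by spaces: the opening, from -1 (shut) to 1 (fully open), then the shift along the tool's x, y, z in m, then the turn, a rotation vector about the tool's x, y, z in rad. A call has 1 to 20 rows; each row shifts and turns the commanded pose from where the row before left it, along the tool's axes as they then stand; what a row does not reach is not made up. A row lasts 1/12 s, in which the tool goes at most 41.7 mm and 7.16 degrees, less where a joint would pass 70% of its speed; a pose out of reach is approached as far as the arm can. A call is refused whole if a number of a shift passes 0.0417 or a number of a turn 0.125, either way. A call with a gripper value outside its range is refused whole. The fingers move at their own pace and stop on an object; FORCE is the grip in N (left out, the last holds). Time passes only in rows, so rows that do not move let the fingers close. It gives the time, the measured TCP pose, the force, the opening and the grip force at its end, in the units of the state.
- get_state(): the state, without advancing time (a new reading comes with each control period).
- snapshot(name): name is "scene" or "top" or "wrist"; returns (picture, depth): 480x640x3 uint8, red, green, blue; 480x640 float32, m along the optical axis (not along the pixel's ray), 0 where there is no reading.
- camera_model(name): a dict with "intrinsics" (3x3 intrinsics, pixels), "view" (4x4, takes a point from world to camera coordinates). Camera axes: x right, y down, z forward; pixel columns grow to the right and rows downward; lengths in m; the calibration is good to about 2 mm. A picture is of the moment at which its call begins: read the wrist's pose just before it. camera_model takes no time and is no camera call; for the wrist camera it gives the pose at the moment of the call.
- r.finish_job(): hands the job in; it is judged then, once.
The state is a dict: "clock": time; "q": joint angles; "qd": joint speeds; "joint_torque": joint torques, N m; "tool_pos": TCP position; "eef_rot": TCP orientation; "contact_force": force on the tool from outside, world axes, zero at the start; "moment": the same for the moment, N m; "opening": opening from 0.0 (shut) to 1.0 (fully open); "finger_force": force on a finger pad.
Only numpy, scipy, OpenCV 4.12 (cv2) and the standard library are available. Lean on these libraries where they do the work, as an engineer would, in place of code of your own. Each camera call takes 0.05 s, during which the arm holds its last target. There are 200 camera calls.

### The job

Switch the hob off by turning its knob back to the dash mark. Then lift the little pan straight up by its wooden handle, about 10 cm clear of the hob, and turn it there, roughly a quarter turn, until its pouring lip faces the serving plate, keeping the pan level all the while so that the rice ball stays in the middle of it. Leave the plate and everything else as it stands, and finish while still holding the pan up there, motionless above the hob, ready for the ball to be tipped out.

Things in the scene. Friction and masses are not known exactly. Their poses are not given: they have to be found in the camera images.
- hob: Portable hob, fixed: a slab 360 (x, front to back) by 300 (y), 65 high; aluminium housing, black glass over the rear 262 of its top, a grey control strip with one black knob along its front edge (-x). Origin: centre of its underside; x from front to back, z up. Stands turned by up to 9 degrees.
- hob_zone (a point): Centre of the round printed cooking zone on the hob's glass, at the height of the glass (65 above the worktop).
- knob (a joint): Knob angle: 0 = off (pointer on the white dash, towards the back of the hob), growing clockwise from above; click stops at 0 off, 0.5 one dot, 1.0 two dots, 1.5 rad three dots (they pull with about 0.03 N m); end stops at -0.06 and 1.56. Starts on a dotted setting (rarely between two), to be turned back anticlockwise. Vertical axis 135 mm in front of the hob's centre.
- knob_grip (a point): On the knob's axis at the height to grip, 27 above the hob's top. Black knob: disc of radius 24, 4 high, under an upright flat-sided bar 14 thick, 44 long, its top 36 above the hob; grip across the 14. The frame turns with the knob: x along the bar to the pointer (white line on the bar's top), y across the bar, z up.
- pan: Small round aluminium serving pan on the cooking zone: 166 across the rim, 43 high, 0.34 to 0.55 kg, pouring lip at +x, fixed steel hoop with a wooden grip standing over it across y. Origin: centre of its underside; z up, x to the lip. Floor dished like a flat funnel: 6 degrees out to 22 from the centre, 11 degrees to 55, then the wall.
- pan_grip (a point): Centre of the pan's wooden grip, 125 above the pan's underside, straight over the pan's centre. The grip is a straight flat-sided bar, 72 long along the pan's y, 15 thick along the pan's x, 20 high. Axes as the pan's. It is rigid with the pan (the hoop does not swing).
- pan_lip (a point): Tip of the pan's pouring lip, 100 from the pan's centre along its x, 41 above its underside.
- pan_rest (a point): Where the centre of the rice ball is when it rests in the middle of the pan: on the pan's axis, 28 above its underside.
- riceball_center (a point): Centre of the fried rice ball, brown and crusty, 48 in diameter, about 60 g, lying loose in the middle of the pan. It rolls stiffly: it stays put on slopes below about 4 degrees.
- plate: White round serving plate, 210 across, 22 high, loose on the worktop about 0.3 m to the left or to the right of the hob's centre. Origin: centre of its underside.
- jar: White storage jar with two blue bands and a wooden lid, 100 across, 138 high, on the hob's other side. Origin: centre of its underside. Not part of the job.
- saltpot: Small blue ceramic salt bowl, 80 across, 45 high, in front of the hob, to the robot's right. Not part of the job.
- spatula: Wooden-handled spatula, 260 long, lying in front of the hob, to the robot's left. Not part of the job.
Things that resemble listed ones, but are neither listed nor needed, are in the scene too. Of the things that look like the part that bears riceball_center, the middle-sized one is meant.

How it is judged:
By the outcome, as a careful person would: the job done as asked, in the order asked, and still so for the second after the job is handed in, while the arm keeps its last pose, push and grip.
It also fails if it takes over 56 s, if anything falls off the work surface, if the arm or the gripper's body presses on something with over 40 N, if the wrist force passes 120 N, or if a joint passes its speed limit or range.

## Working session

There is one attempt and no reset: what is moved stays moved. The work goes in short steps, Python scripts to look and compute and a shell command to move; the robot and the scene stay as the last step left them, time stands still between calls to the robot, and variables do not carry over. Pictures are saved under pics/ and viewed, at most 10 in all, crops included, and the job is handed in when it is done.

```bash
ls; mkdir -p pics; python3 - <<'E'
from plant import *
import cv2,numpy as np
np.set_printoptions(precision=4,suppress=True)
for n in ["top","scene"]:
    p,d=snapshot(n); np.savez("pics/%s0.npz"%n,p=p,d=d); cv2.imwrite("pics/%s0.png"%n,p[:,:,::-1]); m=camera_model(n); print(m)
print(get_state())
E
```

```text
pics
{'intrinsics': array([[444.8329,   0.    , 319.4417],
       [  0.    , 444.8329, 236.172 ],
       [  0.    ,   0.    ,   1.    ]]), 'view': array([[-0.013 , -0.9999, -0.009 ,  0.0246],
       [-0.9954,  0.0138, -0.0953,  0.5766],
       [ 0.0954,  0.0077, -0.9954,  1.264 ],
       [ 0.    ,  0.    ,  0.    ,  1.    ]])}
{'intrinsics': array([[496.9338,   0.    , 318.7441],
       [  0.    , 496.9338, 235.4133],
       [  0.    ,   0.    ,   1.    ]]), 'view': array([[ 0.704 ,  0.7102,  0.0023, -0.4304],
       [ 0.5106, -0.5039, -0.6967, -0.1866],
       [-0.4937,  0.4916, -0.7174,  1.5023],
       [ 0.    ,  0.    ,  0.    ,  1.    ]])}
{'clock': 0.1, 'q': array([-1.1092,  0.6899, -0.1945,  1.5662,  0.1573,  0.9025, -0.2151]), 'qd': array([-0.0003, -0.0016, -0.0011, -0.0036,  0.0003,  0.0002, -0.0001]), 'joint_torque': array([ -0.0033, -52.8503,  -1.2713, -15.3837,  -0.0525,   0.002 ,
         0.0001]), 'tool_pos': array([0.2591, 0.5682, 0.249 ]), 'eef_rot': array([ 0.2122,  0.9772, -0.0008, -0.0001]), 'contact_force': array([ 0.908 ,  0.1811, -0.0134]), 'moment': array([0.0134, 0.0287, 0.0228]), 'finger_force': 0.0, 'opening': 0.99537298070636}
```

View pics/top0.png

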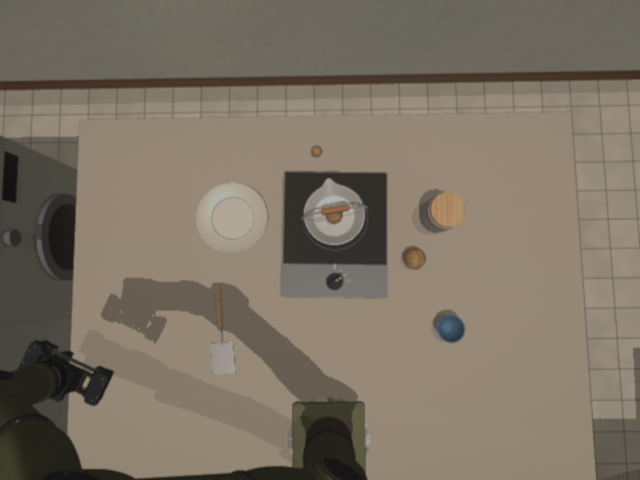

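View pics/scene0.png

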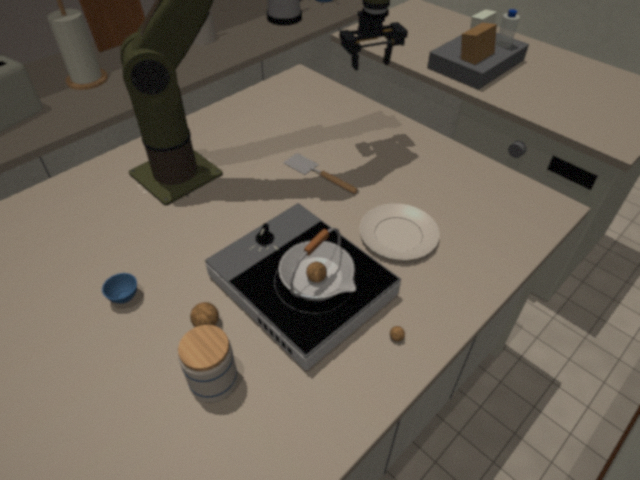

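The top view shows the plate on the left at (232,218), the pan at (334,213) with its lip at (329,182), and the knob at (335,281). In the scene view the ball sits in the pan, and a larger and a smaller decoy lie outside.

```bash
cat > h.py <<'E'
from plant import *
import cv2,numpy as np
from scipy.spatial.transform import Rotation as Rn
np.set_printoptions(precision=4,suppress=True)
def ray(m,uv,z):
    uv=np.atleast_2d(np.asarray(uv,float)); R=m["view"][:3,:3]; t=m["view"][:3,3]
    c=-R.T@t; d=(R.T@np.linalg.inv(m["intrinsics"])@np.c_[uv,np.ones(len(uv))].T).T
    return c+d*((z-c[2])/d[:,2])[:,None]
def pose():
    s=get_state(); return np.array(s["tool_pos"]),Rn.from_quat(s["eef_rot"])
def togo(p,yaw=None):
    """shift in tool axes to p; turn about tool z so that tool y stands at yaw (mod pi)"""
    t,R=pose(); print("tcp",t,"tool y yaw",np.arctan2(*R.as_matrix()[1::-1,1]),"tilt",R.as_matrix()[:2,2],"q",get_state()["q"])
    print("shift(tool)",R.inv().apply(np.array(p)-t))
    if yaw is not None:
        y=np.arctan2(*R.as_matrix()[1::-1,1]); e=(yaw-y+np.pi/2)%np.pi-np.pi/2; print("world turn",e,"tool-z turn",-e)
def snap(n,name):
    m=camera_model(n); p,d=snapshot(n); np.savez("pics/%s.npz"%name,p=p,d=d,view=m["view"],K=m["intrinsics"]); cv2.imwrite("pics/%s.png"%name,p[:,:,::-1]); return p,d,m
def load(name):
    f=np.load("pics/%s.npz"%name); return f["p"],f["d"],dict(view=f["view"],intrinsics=f["K"])
E
python3 - <<'E'
from h import *
m=camera_model("top")
print("plate",ray(m,[232,218],.02))
print("knob",ray(m,[335,281],.1))
print("lip",ray(m,[329,182],.106))
print("hob corners",ray(m,[[285,172],[387,173],[387,297],[281,296]],.065))
f=np.load("pics/top0.npz"); h=cv2.cvtColor(f["p"],cv2.COLOR_RGB2HSV)
b=cv2.inRange(h,(3,110,60),(16,255,255))[190:240,300:370]
v,u=np.nonzero(b); print(len(u),u.mean()+300,v.mean()+190); print("grip",ray(m,[u.mean()+300,v.mean()+190],.195))
(l,c,a)=cv2.minAreaRect(np.c_[u,v].astype(np.float32)); print(l,c,a)
togo([.5,.0,.35])
print(Rn.from_matrix(camera_model("wrist")["view"][:3,:3]).as_matrix(), -camera_model("wrist")["view"][:3,:3].T@camera_model("wrist")["view"][:3,3])
E
```

```text
plate [[0.6348 0.2731 0.02  ]]
knob [[ 0.4472 -0.0243  0.1   ]]
lip [[ 0.7191 -0.012   0.106 ]]
hob corners [[ 0.7591  0.1127  0.065 ]
 [ 0.7518 -0.1786  0.065 ]
 [ 0.4009 -0.1689  0.065 ]
 [ 0.4074  0.1258  0.065 ]]
243 334.2962962962963 212.60082304526748
grip [[ 0.6205 -0.0229  0.195 ]]
(35.72972869873047, 23.87837791442871) (14.138313293457031, 26.468236923217773) 80.53767395019531
tcp [0.2591 0.5682 0.249 ] tool y yaw 1.1430578330995707 tilt [-0.0006 -0.0015] q [-1.1092  0.6899 -0.1945  1.5662  0.1573  0.9025 -0.2151]
shift(tool) [-0.4549 -0.4172 -0.1003]
[[ 0.4154  0.9096 -0.0018]
 [ 0.8682 -0.3959  0.2993]
 [ 0.2715 -0.1259 -0.9542]] [0.1871 0.6009 0.3838]
```

```bash
python3 -m inch '1 -.0208 -.023 -.0035 0 0 0;1 -.0208 -.023 -.0035 0 0 0;1 -.0208 -.023 -.0035 0 0 0;1 -.0208 -.023 -.0035 0 0 0;1 -.0208 -.023 -.0035 0 0 0;1 -.0208 -.023 -.0035 0 0 0;1 -.0208 -.023 -.0035 0 0 0;1 -.0208 -.023 -.0035 0 0 0;1 -.0208 -.023 -.0035 0 0 0;1 -.0208 -.023 -.0035 0 0 0;1 -.0208 -.023 -.0035 0 0 0;1 -.0208 -.023 -.0035 0 0 0;1 -.0208 -.023 -.0035 0 0 0;1 -.0208 -.023 -.0035 0 0 0;1 -.0208 -.023 -.0035 0 0 0;1 -.0208 -.023 -.0035 0 0 0;1 -.0208 -.023 -.0035 0 0 0;1 -.0208 -.023 -.0035 0 0 0;1 -.0208 -.023 -.0035 0 0 0;1 -.0208 -.023 -.0035 0 0 0'; python3 -m inch '1 0 0 0 0 0 0;1 0 0 0 0 0 0;1 0 0 0 0 0 0'; python3 - <<'E'
from h import *
snap("wrist","w1"); togo([.447,-.024,.3],1.54)
E
```

```text
clock: 1.77
tool_pos: [0.4469, -0.024, 0.3197]
eef_rot: [0.212, 0.977, -0.0, -0.0]
contact_force: [0.4, -0.0, 0.1]
opening: 1.003
finger_force: 0.0
clock: 2.02
tool_pos: [0.4465, -0.0218, 0.3194]
eef_rot: [0.212, 0.977, 0.0, -0.001]
contact_force: [-0.9, 0.6, 0.1]
opening: 1.0
finger_force: 0.0
tcp [ 0.4465 -0.0212  0.3195] tool y yaw 1.1448966996799648 tilt [-0.0009  0.0007] q [ 0.1013  0.3634 -0.2203  1.9758  0.1059  0.814   0.967 ]
shift(tool) [-0.0017 -0.0023  0.0195]
world turn 0.39510330032003527 tool-z turn -0.39510330032003527
```

View pics/w1.png

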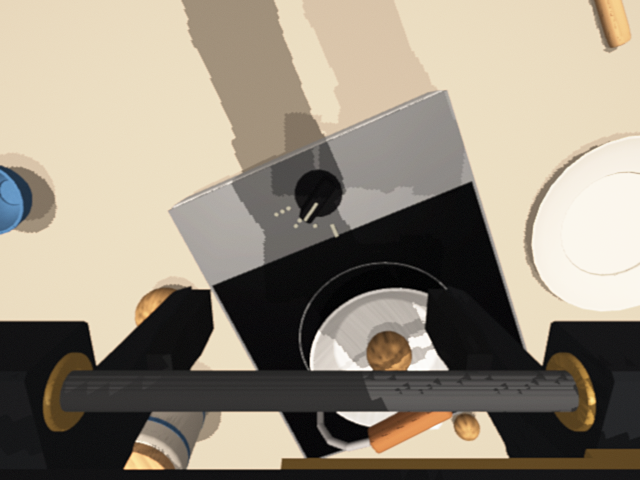

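The wrist view shows the knob at (318,193), with its pointer line running from about (317,203) to (306,221) and the white dash at (334,231). The three-dot mark is near (283,211) and the two-dot mark near (298,225), so the pointer is around the one-dot stop.

```bash
python3 - <<'E'
from h import *
p,d,m=load("w1")
g=cv2.cvtColor(p,cv2.COLOR_RGB2HSV)
b=((g[:,:,2]>150)&(g[:,:,1]<90)).astype(np.uint8); x0,y0,x1,y1=265,160,350,245
n,l,s,c=cv2.connectedComponentsWithStats(b[y0:y1,x0:x1])
for i in range(1,n):
    if s[i,4]>3: 
        v,u=np.nonzero(l==i); r=cv2.minAreaRect(np.c_[u+x0,v+y0].astype(np.float32)); print(s[i,4],c[i]+[x0,y0],r)
        bp=cv2.boxPoints(r); e=[(bp[0]+bp[1])/2,(bp[1]+bp[2])/2,(bp[2]+bp[3])/2,(bp[3]+bp[0])/2]
        for z in(.065,.101):
            q=ray(m,e,z); w=[q[0]-q[2],q[1]-q[3]]; w=max(w,key=np.linalg.norm); print("  z",z,ray(m,c[i]+[x0,y0],z)[0],"axis",np.arctan2(w[1],w[0])%np.pi,"len",np.linalg.norm(w))
# knob disc (dark) blob at plane .069
dk=(g[:,:,2]<45).astype(np.uint8)[160:230,280:350]
n,l,s,c=cv2.connectedComponentsWithStats(dk); i=1+s[1:,4].argmax(); print(s[i],c[i]+[280,160],ray(m,c[i]+[280,160],.085))
cv2.imwrite("pics/w1c.png",cv2.resize(p[150:260,250:370,::-1],None,fx=5,fy=5,interpolation=cv2.INTER_CUBIC))
# hob yaw from glass/strip corners
q=ray(m,[[170,210],[445,91],[215,286],[473,183]],.065); print(q)
for a,bb in((0,1),(2,3)): w=q[bb]-q[a]; print("hob yaw",np.arctan2(w[1],w[0])-np.pi/2)
E
```

```text
89 [343.1348 163.4494] ((343.0, 164.5), (9.0, 12.0), 90.0)
  z 0.065 [0.4278 0.0125 0.065 ] axis 1.142685378569936 len 0.011747795114040026
  z 0.101 [0.4228 0.0123 0.101 ] axis 1.1426853785699362 len 0.010661539853234371
4 [344.5  175.25] ((344.5, 175.0), (2.0, 1.0), 90.0)
  z 0.065 [0.4389 0.0091 0.065 ] axis 2.7328270168030193 len 0.0019731760731916915
  z 0.101 [0.433  0.0092 0.101 ] axis 2.732827016803015 len 0.0017907271226274334
281 [345.2562 206.1708] ((343.5, 205.0), (38.0, 11.0), 90.0)
  z 0.065 [ 0.4679 -0.0026  0.065 ] axis 2.732071443597052 len 0.03925742229136974
  z 0.101 [ 0.4593 -0.0014  0.101 ] axis 2.7320714435970515 len 0.035627500159113146
52 [310.4423 211.25  ] ((310.3960266113281, 211.42800903320312), (2.5298216342926025, 20.23857307434082), 34.695152282714844)
  z 0.065 [ 0.4581 -0.0369  0.065 ] axis 2.1163591959925494 len 0.020988326456296284
  z 0.101 [ 0.4504 -0.0325  0.101 ] axis 2.1163591959925485 len 0.019047649094515322
15 [288.     207.8667] ((288.0000305175781, 207.50001525878906), (3.535533905029297, 3.535533905029297), 45.0)
  z 0.065 [ 0.4455 -0.05
[... 1263 characters left out ...]
 0.065 [ 0.4734 -0.0392  0.065 ] axis 2.7101542440762647 len 0.0031986491230239587
  z 0.101 [ 0.4642 -0.0346  0.101 ] axis 2.710154244076273 len 0.002902887288260336
45 [333.8    229.6667] ((333.8620910644531, 229.84486389160156), (12.99933910369873, 3.2826614379882812), 66.80140686035156)
  z 0.065 [ 0.4857 -0.0232  0.065 ] axis 3.113027591471516 len 0.013923874391316995
  z 0.101 [ 0.4754 -0.0201  0.101 ] axis 3.113027591471516 len 0.0126364088148796
[  15   10   47   53 1715] [317.6612 192.9166] [[ 0.4404 -0.0207  0.085 ]]
[[ 0.3978 -0.1658  0.065 ]
 [ 0.4059  0.125   0.065 ]
 [ 0.4905 -0.1652  0.065 ]
 [ 0.4989  0.1221  0.065 ]]
hob yaw -0.027790725313836306
hob yaw -0.02947039261861173
```

View pics/w1c.png

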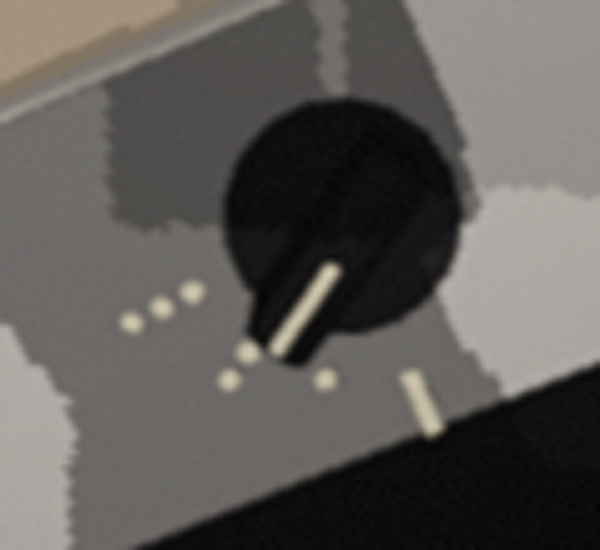

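The knob is on two dots, at about 1.0 rad, with its axis near (0.4445, -0.022). I'll turn the tool by +0.60 and descend part of the way.

```bash
python3 -m inch '1 0 0 .01 0 0 .1;1 0 0 .015 0 0 .1;1 0 0 .02 0 0 .1;1 0 0 .02 0 0 .1;1 0 0 .02 0 0 .1;1 0 0 .02 0 0 .1;1 0 0 .015 0 0 0;1 0 0 0 0 0 0;1 0 0 0 0 0 0;1 0 0 0 0 0 0'; python3 - <<'E'
from h import *
for i in range(3): togo([.4445,-.022,.086],.545)
p,d,m=snap("wrist","w2"); cv2.imwrite("pics/w2.png",p[:,:,::-1]); togo([.4445,-.022,.086],.545)
E
```

```text
clock: 2.9
tool_pos: [0.4473, -0.0215, 0.2004]
eef_rot: [0.491, 0.871, 0.0, 0.0]
contact_force: [-1.0, -0.1, 0.1]
opening: 1.001
finger_force: 0.0
tcp [ 0.4473 -0.0215  0.2004] tool y yaw 0.5449613108333411 tilt [0.0009 0.0006] q [-0.0353  0.5527 -0.0294  2.1401  0.0344  0.4483  0.4536]
shift(tool) [ 0.0011 -0.0028  0.1144]
world turn 3.868916665883404e-05 tool-z turn -3.868916665883404e-05
tcp [ 0.4473 -0.0215  0.2004] tool y yaw 0.5449613108333411 tilt [0.0009 0.0006] q [-0.0353  0.5527 -0.0294  2.1401  0.0344  0.4483  0.4536]
shift(tool) [ 0.0011 -0.0028  0.1144]
world turn 3.868916665883404e-05 tool-z turn -3.868916665883404e-05
tcp [ 0.4473 -0.0215  0.2004] tool y yaw 0.5449613108333411 tilt [0.0009 0.0006] q [-0.0353  0.5527 -0.0294  2.1401  0.0344  0.4483  0.4536]
shift(tool) [ 0.0011 -0.0028  0.1144]
world turn 3.868916665883404e-05 tool-z turn -3.868916665883404e-05
tcp [ 0.4475 -0.0218  0.2006] tool y yaw 0.5443868719808131 tilt [0.0017 0.0005] q [-0.035   0.5523 -0.0292  2.1399  0.0344  0.4481  0.4535]
shift(tool) [ 0.0014 -0.0029  0.1146]
world turn 0.0006131280191867816 tool-z turn -0.0006131280191867816
```

View pics/w2.png

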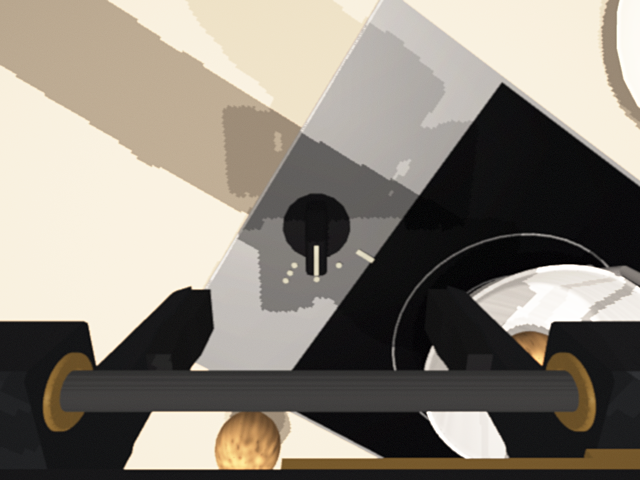

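The wrist view shows the pointer vertical at column 317, between the fingers (inner edges at columns 210 and 430), so the tool lines up with the bar. Next I'll descend and grip.

```bash
python3 -m inch '1 .001 -.001 .02 0 0 0;1 0 -.001 .02 0 0 0;1 0 0 .02 0 0 0;1 0 0 .02 0 0 0;1 0 0 .02 0 0 0;1 0 0 .01 0 0 0;1 0 0 .004 0 0 0;1 0 0 0 0 0 0;1 0 0 0 0 0 0' && python3 -m inch '-1 0 0 0 0 0 0;-1 0 0 0 0 0 0;-1 0 0 0 0 0 0;-1 0 0 0 0 0 0;-1 0 0 0 0 0 0;-1 0 0 0 0 0 0;-1 0 0 0 0 0 0;-1 0 0 0 0 0 0;-1 0 0 0 0 0 0;-1 0 0 0 0 0 0' 12
```

```text
clock: 3.7
tool_pos: [0.4454, -0.0225, 0.0865]
eef_rot: [0.492, 0.871, 0.0, 0.001]
contact_force: [0.1, 0.9, 0.1]
opening: 0.997
finger_force: 0.0
clock: 4.53
tool_pos: [0.4447, -0.0226, 0.0857]
eef_rot: [0.492, 0.871, 0.0, -0.0]
contact_force: [0.0, 0.1, -0.0]
opening: 0.269
finger_force: 0.0
```

```bash
python3 -m inch '-1 0 0 0 0 0 0;-1 0 0 0 0 0 0;-1 0 0 0 0 0 0;-1 0 0 0 0 0 0;-1 0 0 0 0 0 0' 15
```

```text
clock: 4.95
tool_pos: [0.4455, -0.0222, 0.0857]
eef_rot: [0.491, 0.871, 0.001, 0.0]
contact_force: [3.0, 2.8, -2.2]
opening: 0.156
finger_force: 15.0
```

```bash
python3 -m inch '-1 0 0 0 0 0 -.1;-1 0 0 0 0 0 -.1;-1 0 0 0 0 0 -.1;-1 0 0 0 0 0 -.1;-1 0 0 0 0 0 -.1;-1 0 0 0 0 0 -.1;-1 0 0 0 0 0 -.1;-1 0 0 0 0 0 -.1;-1 0 0 0 0 0 -.1;-1 0 0 0 0 0 -.1;-1 0 0 0 0 0 0;-1 0 0 0 0 0 0;-1 0 0 0 0 0 0' 
python3 - <<'E'
from h import *
togo([.4445,-.022,.086],1.542); s=get_state(); print(s["moment"],s["contact_force"])
E
```

```text
clock: 6.03
tool_pos: [0.4454, -0.0223, 0.0857]
eef_rot: [0.015, 1.0, 0.0, 0.001]
contact_force: [2.5, 2.5, -2.3]
opening: 0.157
finger_force: 15.0
tcp [ 0.4454 -0.0223  0.0857] tool y yaw 1.5407354822043082 tilt [0.0013 0.0007] q [ 0.0146  0.7895 -0.109   2.2237  0.5351  0.1508  0.9483]
shift(tool) [ 0.0009  0.0003 -0.0003]
world turn 0.0012645177956918108 tool-z turn -0.0012645177956918108
[ 0.3689 -0.6795  0.0186] [ 2.4666  2.4731 -2.3373]
```

```bash
python3 -m inch '1 0 0 0 0 0 0;1 0 0 0 0 0 0;1 0 0 0 0 0 0;1 0 0 0 0 0 0;1 0 0 -.01 0 0 0;1 0 0 -.03 0 0 0;1 0 0 -.04 0 0 0;1 0 0 -.04 0 0 0;1 0 0 -.04 0 0 0;1 0 0 -.04 0 0 0;1 0 0 -.04 0 0 0;1 0 0 -.02 0 0 0;1 0 0 0 0 0 0;1 0 0 0 0 0 0'
python3 - <<'E'
from h import *
snap("wrist","w3"); togo([.62,-.022,.4],0.1)
E
```

```text
clock: 7.2
tool_pos: [0.4445, -0.023, 0.3462]
eef_rot: [0.014, 1.0, -0.0, 0.001]
contact_force: [0.3, 0.1, -0.8]
opening: 0.998
finger_force: 0.0
tcp [ 0.4438 -0.0231  0.3451] tool y yaw 1.5423671632280949 tilt [-0.0015 -0.0006] q [ 0.3117  0.3525 -0.5082  1.9296  0.2142  0.9138  1.2401]
shift(tool) [-0.176   0.006  -0.0552]
world turn -1.4423671632280948 tool-z turn 1.4423671632280948
```

View pics/w3.png

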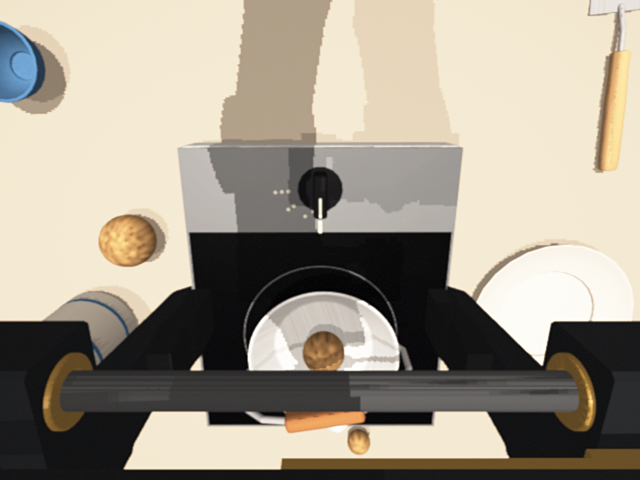

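The knob now points at the dash: pointer from (320,198) to (320,215), dash at (320,226). The pan's orange grip is at (326,421). I'll move above the pan and align with it.

```bash
python3 -m inch '1 -.035 .001 -.003 0 0 0;1 -.035 .001 -.003 0 0 0;1 -.035 .001 0 0 0 0;1 -.035 .001 0 0 0 0;1 -.036 .001 0 0 0 0;1 0 0 0 0 0 .118;1 0 0 0 0 0 .118;1 0 0 0 0 0 .118;1 0 0 0 0 0 .118;1 0 0 0 0 0 .118;1 0 0 0 0 0 .118;1 0 0 0 0 0 .118;1 0 0 0 0 0 .118;1 0 0 0 0 0 .118;1 0 0 0 0 0 .118;1 0 0 0 0 0 .118;1 0 0 0 0 0 .118;1 0 0 0 0 0 0;1 0 0 0 0 0 0;1 0 0 0 0 0 0'
python3 - <<'E'
from h import *
snap("wrist","w4"); togo([.62,-.022,.4],0.13)
E
```

```text
clock: 8.92
tool_pos: [0.6202, -0.0224, 0.3503]
eef_rot: [0.66, 0.752, -0.001, -0.001]
contact_force: [0.1, 0.1, -0.7]
opening: 0.999
finger_force: 0.0
tcp [ 0.6204 -0.0225  0.3507] tool y yaw 0.129413954861637 tilt [-0.0019 -0.0001] q [ 0.0031  0.583  -0.0746  1.441   0.0455  1.1213  0.0504]
shift(tool) [ 0.0005 -0.0004 -0.0493]
world turn 0.0005860451383630227 tool-z turn -0.0005860451383630227
```

View pics/w4.png

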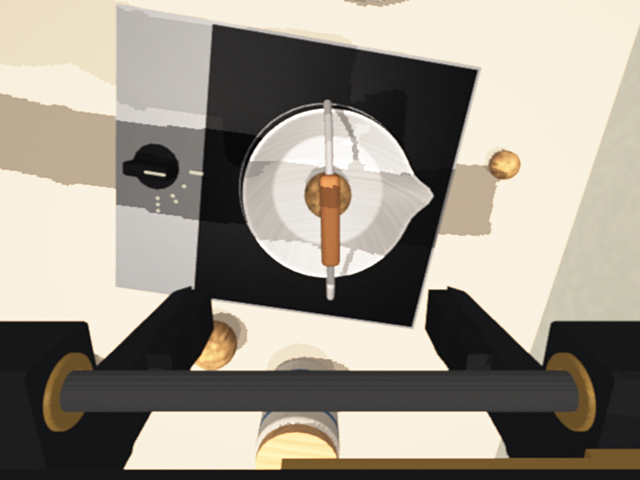

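The wrist view shows the orange grip running vertically from (330,176) to (331,264), the lip at (432,195) and the rim centred near (327,190). I'll measure the grip.

```bash
python3 - <<'E'
from h import *
p,d,m=load("w4"); h=cv2.cvtColor(p,cv2.COLOR_RGB2HSV)
b=cv2.inRange(h,(3,150,50),(14,255,255)); b[:160]=0;b[285:]=0;b[:,:300]=0;b[:,360:]=0
b=cv2.morphologyEx(b,cv2.MORPH_OPEN,np.ones((5,5)))
n,l,s,c=cv2.connectedComponentsWithStats(b)
i=1+s[1:,4].argmax(); v,u=np.nonzero(l==i); r=cv2.minAreaRect(np.c_[u,v].astype(np.float32)); print(s[i],c[i],r,np.median(d[l==i]))
rows=np.arange(185,262,5); mid=[(np.nonzero(l[y]==i)[0].min()+np.nonzero(l[y]==i)[0].max())/2 for y in rows]; print(np.c_[rows,mid].T)
W=ray(m,np.c_[mid,rows],.198); f=np.polyfit(W[:,1],W[:,0],1); print("grip axis dx/dy",f[0],"-> pan yaw",-np.arctan(f[0]))
print("grip centre by ends",ray(m,[[r[0][0],r[0][1]],[330.5,176],[331,264]],.198))
L=ray(m,[432,195],.106)[0]; C=ray(m,[330.5,220],.198)[0]; print("lip",L,"lipdir",np.arctan2(L[1]-C[1],L[0]-C[0]))
# rim ellipse
g=ray(m,[[242,188],[327,104],[330,277]],.106); print("rim pts",g)
E
```

```text
[ 319  175   21   91 1603] [329.7629 218.3219] ((329.0, 220.0), (90.0, 20.0), 90.0) 0.29497802
[[185.  190.  195.  200.  205.  210.  215.  220.  225.  230.  235.  240.
  245.  250.  255.  260. ]
 [329.  329.5 329.5 329.5 329.5 329.5 329.  330.  330.  330.  330.  330.
  330.  330.  330.5 330.5]]
grip axis dx/dy -0.15434260876370073 -> pan yaw 0.15313426836617186
grip centre by ends [[ 0.6257 -0.0213  0.198 ]
 [ 0.6223  0.0117  0.198 ]
 [ 0.6322 -0.0563  0.198 ]]
lip [ 0.7273 -0.0076  0.106 ] lipdir 0.13358989072395525
rim pts [[ 0.543  -0.0247  0.106 ]
 [ 0.6144  0.0626  0.106 ]
 [ 0.6406 -0.1064  0.106 ]]
```

```bash
python3 -m inch '1 0 .003 .02 0 0 -.015;1 0 .003 .02 0 0 0;1 0 0 .03 0 0 0;1 0 0 .03 0 0 0;1 0 0 0 0 0 0;1 0 0 0 0 0 0' && python3 - <<'E'
from h import *
togo([.6265,-.022,.182],.145)
E
python3 -m inch '1 0 0 .02 0 0 0;1 0 0 .02 0 0 0;1 0 0 .015 0 0 0;1 0 0 .01 0 0 0;1 0 0 .003 0 0 0;1 0 0 0 0 0 0;1 0 0 0 0 0 0'
python3 - <<'E'
from h import *
togo([.6265,-.022,.182],.145)
E
```

```text
clock: 9.47
tool_pos: [0.6258, -0.0218, 0.2506]
eef_rot: [0.655, 0.756, -0.001, -0.001]
contact_force: [-0.1, 0.1, 0.5]
opening: 0.997
finger_force: 0.0
tcp [ 0.6258 -0.0218  0.2506] tool y yaw 0.14300933277614197 tilt [-0.0036  0.0002] q [ 0.0044  0.6873 -0.0781  1.5606  0.0628  0.8998  0.0477]
shift(tool) [-0.0004  0.0009  0.0686]
world turn 0.0019906672238581002 tool-z turn -0.0019906672238581002
clock: 10.05
tool_pos: [0.6278, -0.0217, 0.1851]
eef_rot: [0.655, 0.756, 0.001, 0.001]
contact_force: [0.0, 0.1, 0.1]
opening: 0.999
finger_force: 0.0
tcp [ 0.6278 -0.0217  0.1851] tool y yaw 0.14207864538042467 tilt [0.0025 0.0001] q [ 0.0017  0.7664 -0.0736  1.6234  0.0747  0.752   0.0363]
shift(tool) [-0.0001 -0.0013  0.0031]
world turn 0.0029213546195752116 tool-z turn -0.0029213546195752116
```

```bash
python3 -m inch '-1 0 0 .002 0 0 0;-1 0 0 0 0 0 0;-1 0 0 0 0 0 0;-1 0 0 0 0 0 0;-1 0 0 0 0 0 0;-1 0 0 0 0 0 0;-1 0 0 0 0 0 0;-1 0 0 0 0 0 0;-1 0 0 0 0 0 0;-1 0 0 0 0 0 0;-1 0 0 0 0 0 0;-1 0 0 0 0 0 0;-1 0 0 0 0 0 0;-1 0 0 0 0 0 0;-1 0 0 0 0 0 0' 8 && python3 -m inch '-1 0 0 0 0 0 0;-1 0 0 0 0 0 0;-1 0 0 0 0 0 0;-1 0 0 0 0 0 0' 45
python3 - <<'E'
from h import *
togo([.6265,-.022,.182],.145)
s=get_state();print(s["contact_force"],s["moment"])
E
```

```text
clock: 11.3
tool_pos: [0.6271, -0.0216, 0.1817]
eef_rot: [0.655, 0.756, 0.0, 0.0]
contact_force: [1.4, -0.5, -1.7]
opening: 0.171
finger_force: 8.0
clock: 11.63
tool_pos: [0.6269, -0.0216, 0.1818]
eef_rot: [0.655, 0.756, 0.0, 0.0]
contact_force: [2.4, -0.3, -0.9]
opening: 0.166
finger_force: 45.0
tcp [ 0.6269 -0.0216  0.1818] tool y yaw 0.14206142944216332 tilt [0.0005 0.0002] q [ 0.0015  0.7705 -0.0734  1.6266  0.0751  0.7467  0.0357]
shift(tool) [-0.0003 -0.0005 -0.0002]
world turn 0.0029385705578366395 tool-z turn -0.0029385705578366395
[ 2.3887 -0.2699 -0.9094] [ 0.064  -0.3424  0.0169]
```

```bash
python3 -m inch '-1 0 0 -.002 0 0 0;-1 0 0 -.004 0 0 0;-1 0 0 -.006 0 0 0;-1 0 0 -.008 0 0 0;-1 0 0 -.009 0 0 0;-1 0 0 -.01 0 0 0;-1 0 0 -.01 0 0 0;-1 0 0 -.01 0 0 0;-1 0 0 -.01 0 0 0;-1 0 0 -.009 0 0 0;-1 0 0 -.008 0 0 0;-1 0 0 -.006 0 0 0;-1 0 0 -.005 0 0 0;-1 0 0 -.003 0 0 0;-1 0 0 -.001 0 0 0;-1 0 0 0 0 0 0;-1 0 0 0 0 0 0;-1 0 0 0 0 0 0'
python3 - <<'E'
from h import *
p,d,m=snap("wrist","w5");togo([.6265,-.022,.282],.145)
a,_,_=snap("scene","s5"); cv2.imwrite("pics/c5.png",np.hstack([p[::1,:,::-1][:,100:500],a[120:360,200:480,::-1].repeat(2,0)[:, :400]]))
s=get_state();print(s["contact_force"],s["moment"])
E
```

```text
clock: 13.13
tool_pos: [0.6264, -0.0217, 0.2822]
eef_rot: [0.655, 0.755, -0.0, -0.0]
contact_force: [-0.3, 0.2, -4.2]
opening: 0.163
finger_force: 45.0
tcp [ 0.6265 -0.0217  0.2822] tool y yaw 0.14204008843574453 tilt [-0.0009  0.0001] q [ 0.0043  0.6535 -0.0784  1.5229  0.0577  0.9684  0.0513]
shift(tool) [-0.0003 -0.      0.0002]
world turn 0.0029599115642553464 tool-z turn -0.0029599115642553464
[-0.1979  0.4    -4.9276] [-0.0783  0.0748 -0.0017]
```

View pics/c5.png

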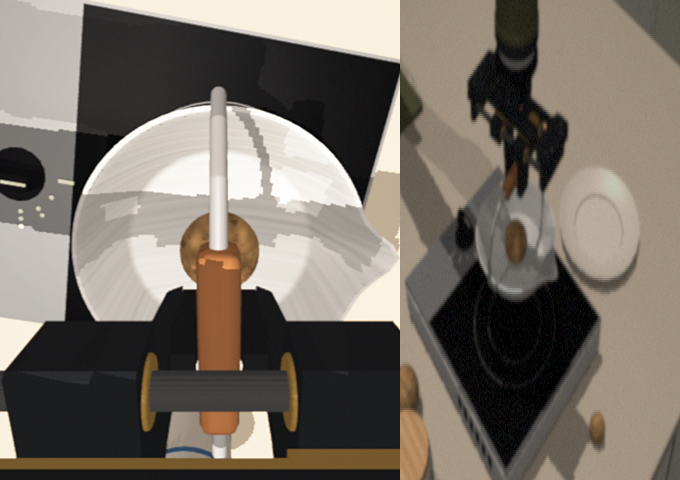

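The pan is level in the grip, the ball sits under the hoop at (220,245), and the pan is clear of the hob. Now I'll turn it anticlockwise by about 1.39 rad so the lip faces the plate.

```bash
python3 -m inch '-1 0 0 0 0 0 -.02;-1 0 0 0 0 0 -.04;-1 0 0 0 0 0 -.06;-1 0 0 0 0 0 -.08;-1 0 0 0 0 0 -.09;-1 0 0 0 0 0 -.09;-1 0 0 0 0 0 -.09;-1 0 0 0 0 0 -.09;-1 0 0 0 0 0 -.09;-1 0 0 0 0 0 -.09;-1 0 0 0 0 0 -.09;-1 0 0 0 0 0 -.09;-1 0 0 0 0 0 -.09;-1 0 0 0 0 0 -.09;-1 0 0 0 0 0 -.09;-1 0 0 0 0 0 -.08;-1 0 0 0 0 0 -.06;-1 0 0 0 0 0 -.04;-1 0 0 0 0 0 -.02' && python3 -m inch '-1 0 0 0 0 0 0;-1 0 0 0 0 0 0;-1 0 0 0 0 0 0;-1 0 0 0 0 0 0'
python3 - <<'E'
from h import *
t,_,mt=snap("top","t6"); w,_,m=snap("wrist","w6"); togo([.6265,-.022,.282],1.54)
b=cv2.inRange(cv2.cvtColor(t,cv2.COLOR_RGB2HSV),(0,0,150),(60,70,255)); b[:,:185]=0;b[:,275:]=0;b[:175]=0;b[260:]=0
v,u=np.nonzero(b); print("plate",ray(mt,[(u.min()+u.max())/2,(v.min()+v.max())/2],.02))
cv2.imwrite("pics/c6.png",np.hstack([w[:,100:500,::-1],cv2.resize(t[130:310,190:340,::-1],(400,480))]))
E
```

```text
clock: 14.82
tool_pos: [0.6267, -0.0222, 0.2825]
eef_rot: [0.019, 1.0, -0.0, -0.0]
contact_force: [1.0, 0.4, -4.4]
opening: 0.161
finger_force: 45.0
clock: 15.15
tool_pos: [0.6268, -0.0217, 0.2827]
eef_rot: [0.02, 1.0, -0.0, 0.0]
contact_force: [0.6, 0.7, -5.9]
opening: 0.165
finger_force: 45.0
tcp [ 0.6267 -0.0216  0.2827] tool y yaw 1.5318687656794425 tilt [ 0.0001 -0.    ] q [ 0.2161  0.6849 -0.4716  1.5099  0.342   1.0292  1.1904]
shift(tool) [ 0.0002 -0.0004  0.0007]
world turn 0.008131234320557512 tool-z turn -0.008131234320557512
plate [[0.6379 0.2805 0.02  ]]
```

View pics/c6.png

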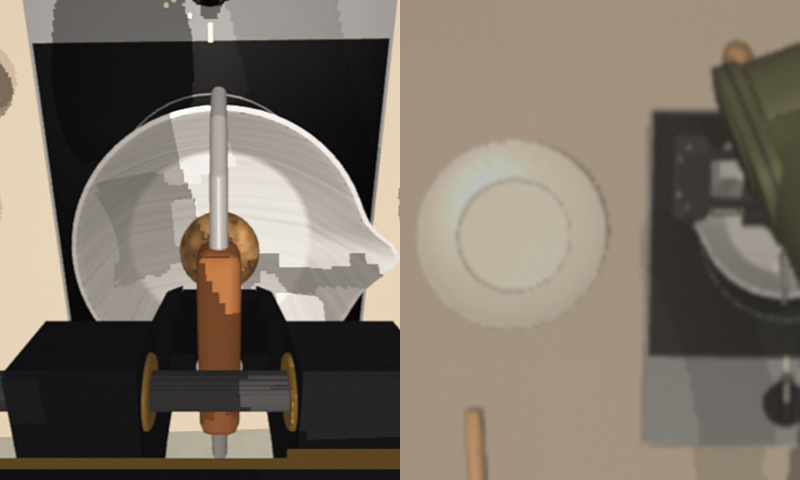

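The lip at (395,258) points at the plate, the ball is still centred at (220,245), and the knob pointer lines up with the dash. Handing in.

```bash
python3 -c "
from plant import r
print(r.finish_job())"
```

```text
the job is handed in; nothing more can be done
None
```

The job is handed in: the hob knob is back on the dash, and the arm is holding the pan still and level about 10 cm above the hob, its lip facing the plate and the rice ball in the middle.

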